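# Read a rate-sensor board while its torsion table swings

## Robot

A 6-joint arm with a two-finger parallel gripper is mounted at the origin on the work surface. World frame = base frame: x ahead of the robot, y to its left, z up, the work surface at z = 0. Lengths are in m, angles in rad, forces in N, time in s.
With the tool pointing down it reaches from about 0.25 to 0.725 m from the base axis. Payload 4 kg.
Tool frame: the origin (TCP) lies between the finger pads; the fingertips stand 14 mm ahead of it and the grasp point (between the pads) lies 5 mm behind it; z points along the fingers, y is the line along which they close (so a half turn about z gives the same grasp; the last joint's range is limited). The gripper opens to 85 mm and grips with 20 to 120 N. Pads are 22 mm wide; open, the fingers measure 114 mm over their backs; the gripper's body (76 mm by 85 mm) begins 54 mm behind the grasp point. The pads swing forward as they close: fully open they stand 13 mm farther back than shut.
Start: joints at [-1.15, 0.241, 0.005, 1.335, 0, 1.571], TCP at [0.204, -0.456, 0.207] pointing down, gripper open.
Joint ranges: [-2.72, 2.72], [-1.05, 1.87], [-1.09, 1.28], [-1.99, 2.15], [-1.42, 1.44], [-3.14, 3.14]. Speed limits (rad/s): [2.79, 2.79, 3.14, 3.14, 3.14, 3.14].

## Interface

Orientations are given as a unit quaternion [x, y, z, w].
In Python, from plant import manip gives the robot as it stands.
- The arm moves only by the shell command python3 -m creep 'ROWS' [FORCE]. ROWS is JSON, a list that holds one entry, the list of rows, each a list of 7 numbers: the shift along the tool's x, y, z in cm, then the turn, a rotation vector about the tool's x, y, z in rad, then the closure, from 0 (fully open) to 1 (shut). In form: [[[dx, dy, dz, wx, wy, wz, fingers], ...]]. A call has 1 to 5 rows; each row is the pose to reach, as a shift and turn from the pose commanded when the call began, along the tool's axes at that moment; what a row does not reach only later rows make up. A row lasts 1/8 s, in which the tool goes at most 62.5 mm and 10.7 degrees, less where a joint would pass 70% of its speed; a pose out of reach is approached as far as the arm can. A call with a gripper value outside its range is refused whole. The fingers move at their own pace and stop on an object; FORCE is the grip in N (left out, the last holds). Time passes only in rows, so rows that repeat a pose let the fingers close. It gives the time, the measured TCP pose, the force, the opening and the grip force at its end, in the units of the state.
- manip.observe(): the state, without advancing time (a new reading comes with each control period).
- manip.get_image(name): name is "side" or "top"; returns a dict with "color" (384x512x3 uint8, red, green, blue), "intrinsics" (3x3 intrinsics, pixels), "dist" ([k1, k2, p1, p2, k3] as OpenCV has them; the pictures are not rectified), "rvec" (rotation vector, rad) and "tvec" (3), from world to camera coordinates, as OpenCV has them. Camera axes: x right, y down, z forward; pixel columns grow to the right and rows downward; lengths in m; the calibration is good to about 2 mm. A picture is of the moment at which its call begins. There is no depth.
- manip.hand_in(): hands the job in; it is judged then, once.
The state is a dict: "t": time; "joints": joint angles; "joint_velocities": joint speeds; "joint_torque": joint torques, N m; "position": TCP position; "ee_rot": TCP orientation; "force": force on the tool from outside, world axes, zero at the start; "torque": the same for the moment, N m; "opening": finger opening in m; "grip_force": force on a finger pad.
Only numpy, scipy, OpenCV 4.12 (cv2) and the standard library are available. Lean on these libraries where they do the work, as an engineer would, in place of code of your own. Each camera call takes 0.05 s, during which the arm holds its last target. There are 200 camera calls.

## Task

Test the motion-sensor board on the swinging turntable: push the disc's knob about 45 degrees aside and let go, so that disc and board swing freely to and fro, and then keep the upright reader wand close over the square metal can on the board, moving along with it without touching disc or board, for a good 8 seconds without a break. Then stand the wand back upright in its dish and let go; the disc may go on swinging. Never touch the board, do not swing the disc into its stops or lay the wand down, and do not disturb the other things on the bench.

Things in the scene. Friction and masses are not known exactly. Their poses are not given: they have to be found in the camera images.
- stand: Grey round foot of the torsion turntable, fixed to the bench, 170 mm across. It carries the grey metal disc (280 mm across, 12 mm thick, top face 45 mm above the bench; a steel counterweight block 36 x 90 x 30 mm across from the board). Origin: centre of its underside, on the vertical turning axis; z up; -x points to where the board rests.
- disc (a joint): Turn of the disc about the stand's axis, rad, 0 at rest, positive anticlockwise from above. Stops at -1.4 and 1.4; keep within 1.2. A torsion spring, 0.022 N m/rad, returns it to 0. Inertia of disc with all on it about 0.015 kg m2 (nominal; true value up to 35 percent off): it swings with a period of about 5 s and loses about a fifth of its swing in 10 s. A push of 0.3 N at the knob moves it.
- knob_top (a point): Centre of the top face of the upright steel knob on the disc (18 mm diameter, standing 45 mm above the disc, its top 90 mm above the bench), 115 mm from the axis; it turns with the disc. With the disc at 0 it is on the stand's -y side.
- can_top (a point): Centre of the top face of the square metal can (30 x 30 x 6 mm) in the middle of the white board, 80 mm from the axis, 60 mm above the bench; turns with the disc. With the disc at 0 it is on the stand's -x side, 90 degrees clockwise of the knob from above. The wand reads it when the centre of its underside is within 18 mm sideways and 4 to 40 mm above this point and it is upright (0.25 rad).
- board_mid (a point): Middle of the top face of the white circuit board, 54 mm above the bench, 80 mm from the axis; x outward-inward along the board's 90 mm, y along its 80 mm; 3 mm thick, fixed on short posts to the disc. Small chips up to 2 mm high and the can (6 mm) stand on it. It must not be touched.
- wand: Loose reader wand: a black round head (40 mm diameter, 14 mm high) with a grey round upright handle (24 mm diameter) on it, 106 mm tall in all, 0.16 kg. Stands upright in its dish at the start. Origin: centre of the head's underside; z along the handle. It may be used to push the knob. Take it by the handle from above, about 80 mm above its underside.
- dock: The wand's dish, grey plastic, fixed to the bench: round, 72 mm across, rim 10 mm high, 60 mm clear inside, inner floor 4 mm above the bench. Origin: centre of its underside.
- spool: Bystander: small aluminium spool, 54 mm across, 46 mm high, standing beyond the dish. Origin: centre of its underside.
- jar: Bystander: small jar, 48 mm across, 55 mm high, between robot and turntable. Origin: centre of its underside.
- driver: Bystander: screwdriver, 170 mm long, lying to the left, nearer the robot than the turntable. Origin: under its middle.
- rinse: Bystander: white bottle, 60 mm across, 150 mm high, to the left of the turntable. Origin: centre of its underside.
Mind the look-alikes: they are no part of the job. Several things look just like the wand: the one meant starts farthest to the robot's right.

How it is judged:
On the way, in this order (a step that is already met when the one before it is completed fails the run):
1. the disc has been turned aside by 0.6 rad or more ((value of joint disc above 0.6 rad or value of joint disc below -0.6 rad)), for 0.1 s.
2. the upright wand stays over the can of the freely swinging board, untouched, for 8 s (within 18 mm sideways, 4 to 40 mm above) (horizontal distance between wand and can_top below 0.018 m and z of wand in the frame of can_top between 0.004 and 0.04 m and angle between wand's own z axis and vertical below 0.25 rad and contact force between each of wand, the fingers and stand below 0.1 N and (value of joint disc above 0.2 rad or value of joint disc below -0.2 rad or velocity of joint disc above 0.25 rad/s or velocity of joint disc below -0.25 rad/s)), for 8 s.
At the end, for the whole second after the job is handed in: The wand stands upright (0.1 rad) on the floor of its dish, within 12 mm of its centre, released and at rest; the disc is anywhere within 1.2 rad, swinging or still (horizontal distance between wand and dock below 0.012 m and z of wand in the frame of dock below 0.008 m and angle between wand's own z axis and vertical below 0.1 rad and linear speed of wand below 0.02 m/s and contact force between the fingers and wand below 0.05 N and contact force between wand and stand below 0.1 N and value of joint disc between -1.2 and 1.2 rad); the robot touches nothing.
It fails at once if the board is touched with more than 1 N (contact force between any of wand, the arm, the fingers and disc_c0 above 1 N or contact force between any of wand, the arm, the fingers and disc_c1 above 1 N).
It fails at once if the disc is swung beyond 1.25 rad, near its stops (value of joint disc above 1.25 rad or value of joint disc below -1.25 rad).
It fails at once if the wand is tipped by more than 0.8 rad (angle between wand's own z axis and vertical above 0.8 rad).
It fails at once if a bystander is moved by more than 30 mm (distance of any of spool, jar, driver, rinse from where it was at the start of the episode above 0.03 m).
It also fails if it takes over 64 s, if anything falls off the work surface, if the arm or the gripper's body presses on something with over 40 N, if the wrist force passes 120 N, or if a joint passes its speed limit or range.

## Working session

There is one attempt and no reset: what is moved stays moved. The work goes in short steps, Python scripts to look and compute and a shell command to move; the robot and the scene stay as the last step left them, time stands still between calls to the robot, and variables do not carry over. Pictures are saved under pics/ and viewed, at most 10 in all, crops included, and the job is handed in when it is done.

```bash
mkdir -p pics; ls; python3 - <<'E'
from plant import manip
import cv2
for n in("top","side"):
    im=manip.get_image(n);cv2.imwrite(f"pics/{n}0.png",im["color"][:,:,::-1])
    print(n,im["intrinsics"],im["dist"],im["rvec"],im["tvec"])
print(manip.observe())
E
```

```text
pics
top [[371.0812831    0.         254.70878452]
 [  0.         371.0812831  188.19346204]
 [  0.           0.           1.        ]] [-0.01238469  0.          0.          0.          0.        ] [ 2.15179175 -2.16644513  0.08859375] [0.05973034 0.53014441 0.99632085]
side [[451.62126222   0.         253.72492447]
 [  0.         451.62126222 192.05276969]
 [  0.           0.           1.        ]] [-0.17179105  0.          0.          0.          0.        ] [ 0.09250963 -2.80260658  1.39752199] [0.54879068 0.06569952 1.13157431]
{'t': 0.1, 'joints': array([-1.14998363e+00,  2.41341961e-01,  3.88159979e-03,  1.33517218e+00,
        1.27198069e-05,  1.57077565e+00]), 'joint_velocities': array([ 0.0010332 , -0.00247729,  0.00387805, -0.00037885, -0.00225548,
       -0.00118058]), 'joint_torque': array([-1.11357124e-04, -3.73137867e+01,  2.53010309e+01,  1.08546170e-02,
       -2.56048759e-05, -4.16343312e-06]), 'position': array([ 0.20401485, -0.45584034,  0.20630848]), 'ee_rot': array([ 9.77943557e-01,  2.08867320e-01, -1.85524090e-04, -8.99187897e-04]), 'force': array([-0.02015405, -0.22799506,  0.25702586]), 'torque': array([ 0.0332761 , -0.00215281, -0.02241203]), 'grip_force': 0.0, 'opening': 0.08543129701202165}
```

View pics/top0.png

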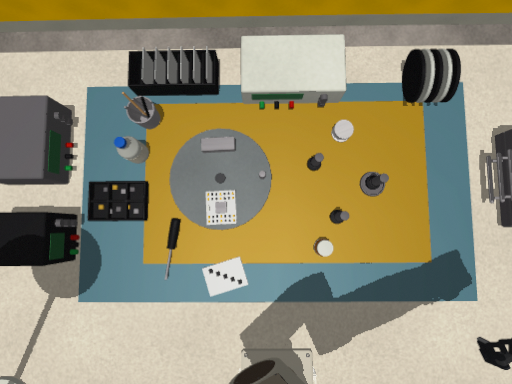

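View pics/side0.png

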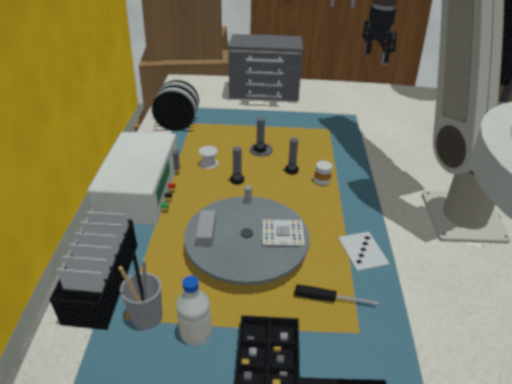

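The top view has x up and y to the left. Three things could be the wand: (315,162), (339,215), and (376,182) in the dish. The one in the dish is farthest right, so that is the one meant. The disc axis is at about (220,178), the knob at (262,174), the can at (221,207), the spool at (343,130), the jar at (324,248), the driver at (172,235) and the bottle at (130,148).

```bash
cat > h.py <<'E'
import numpy as np,cv2
from plant import manip
def ray(im,uv):
    K=im["intrinsics"];d=np.array(im["dist"]).ravel()
    p=cv2.undistortPoints(np.array([[uv]],float),K,d)[0,0]
    R=cv2.Rodrigues(np.array(im["rvec"]))[0];t=np.array(im["tvec"]).ravel()
    return -R.T@t, R.T@np.array([p[0],p[1],1])
def at(im,uv,z):
    c,r=ray(im,uv);return (c+r*(z-c[2])/r[2])[:2]
def px(im,X):
    return cv2.projectPoints(np.array([X],float),np.array(im["rvec"]),np.array(im["tvec"]),im["intrinsics"],np.array(im["dist"]))[0][0,0]
E
python3 - <<'E'
from h import *
im=manip.get_image("top");c=im["color"][:,:,::-1]
a=cv2.resize(c[140:230,325:415],None,fx=6,fy=6,interpolation=cv2.INTER_CUBIC)
cv2.imwrite("pics/wand1.png",a)
b=cv2.resize(c[122:236,164:278],None,fx=5,fy=5,interpolation=cv2.INTER_CUBIC)
cv2.imwrite("pics/disc1.png",b)
for n,uv,z in [("axis",(220,178),.045),("knob",(262,174),.09),("can",(221,207),.06),("dish",(372,184),.0),("wandtop",(383,178),.11),("spool",(343,129),.046),("jar",(324,247),.055),("w2",(318,158),.106),("w3",(345,216),.106)]: print(n,at(im,uv,z).round(3))
E
```

```text
axis [0.557 0.15 ]
knob [0.561 0.036]
can [0.478 0.146]
dish [ 0.543 -0.275]
wandtop [ 0.545 -0.27 ]
spool [ 0.69  -0.188]
jar [ 0.371 -0.126]
w2 [ 0.599 -0.108]
w3 [ 0.45  -0.172]
```

View pics/wand1.png

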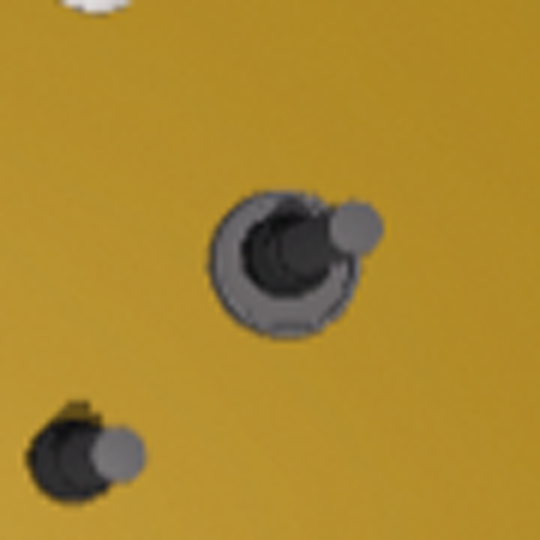

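View pics/disc1.png

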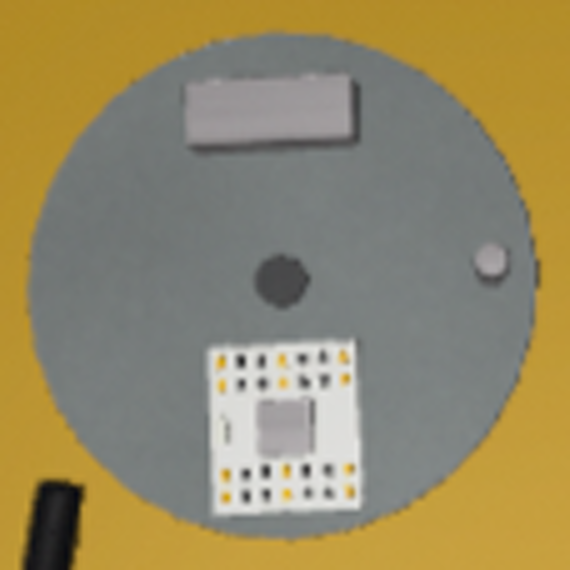

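The close crop shows the wand standing in its dish: handle top at about (384,177.5), dish centre at about (372,183.7). For the disc, the outline is centred at about (220.3,178.6), the knob top is at (261.8,173.6) and the can at (221,207.2).

```bash
cat >> h.py <<'E'
from scipy.spatial.transform import Rotation as Ro
def delta(tgt,s=None):
    s=s or manip.observe()
    return 100*(Ro.from_quat(s["ee_rot"]).as_matrix().T@(np.array(tgt)-s["position"]))
E
python3 - <<'E'
from h import *
im=manip.get_image("top")
ax=at(im,(220.3,178.6),.045);k=at(im,(261.8,173.6),.09);c=at(im,(221,207.2),.06)
d=at(im,(371.8,183.6),.008);w=at(im,(383.8,177.6),.11)
print("axis",ax,"knob",k,"can",c,"dish",d,"wtop",w)
print("r",np.hypot(*(k-ax)),np.hypot(*(c-ax)),"yaw",np.degrees([np.arctan2(*(k-ax)[::-1])+np.pi/2,np.arctan2(*(ax-c)[::-1])]))
print("axis px",px(im,[*ax,.0]))
s=manip.observe();print(Ro.from_quat(s["ee_rot"]).as_matrix().round(3))
sd=manip.get_image("side");print("side proj wand base/top",px(sd,[*d,.004]),px(sd,[*w,.11]),"axis",px(sd,[*ax,.045]),"knob",px(sd,[*k,.09]),"can",px(sd,[*c,.06]))
cc=sd["color"][100:260,180:320,::-1];cv2.imwrite("pics/sidecrop.png",cv2.resize(cc,None,fx=3.7,fy=3.7,interpolation=cv2.INTER_CUBIC))
E
```

```text
axis [0.55579031 0.14944555] knob [0.56214444 0.03621392] can [0.47703289 0.145584  ] dish [ 0.54293192 -0.27168759] wtop [ 0.54645558 -0.27232218]
r 0.11340977609638153 0.07885203161532914 yaw [3.21185494 2.80701596]
axis px [222.08526033 180.62128459]
[[ 0.913  0.408 -0.   ]
 [ 0.408 -0.913  0.001]
 [ 0.    -0.001 -1.   ]]
side proj wand base/top [261.08945021 150.00624821] [260.90644866 118.67565744] axis [247.60428668 233.48029774] knob [248.34516077 186.99219583] can [283.37760939 229.09864325]
```

View pics/sidecrop.png

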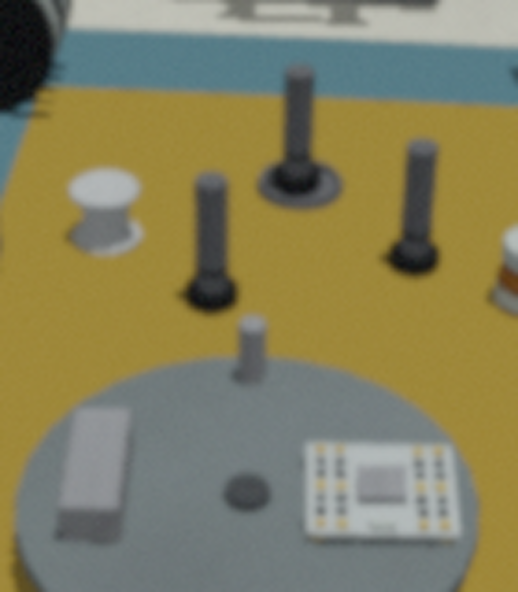

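```bash
python3 -m creep '[[[6,-0.5,0,0,0,0,0],[12,-1,0,0,0,0,0],[18,-1.5,0,0,0,0,0],[24,-2,0,0,0,0,0],[30,-2.4,0,0,0,0,0]]]' 40; python3 -c "
from h import *
print(delta([.5455,-.272,.079]))"
```

```text
t: 0.88
position: [0.4698, -0.3108, 0.2071]
ee_rot: [0.978, 0.209, -0.0, 0.0]
force: [-0.2, -1.4, -0.3]
opening: 0.0854
grip_force: 0.0
[ 8.49635768 -0.45351812 12.8068148 ]
```

```bash
python3 -m creep '[[[5,-0.3,0,0,0,0,0],[8.6,-0.4,0,0,0,0,0],[8.6,-0.4,0,0,0,0,0],[8.6,-0.4,0,0,0,0,0]]]'; python3 - <<'E'
from h import *
print(delta([.5455,-.272,.079]))
E
```

```text
t: 1.38
position: [0.5445, -0.2732, 0.2067]
ee_rot: [0.978, 0.209, -0.001, -0.0]
force: [-0.5, -0.9, -0.1]
opening: 0.0854
grip_force: 0.0
[ 0.15270566 -0.05864975 12.76608356]
```

```bash
python3 -m creep '[[[0.1,0,4,0,0,0,0],[0.1,0,8,0,0,0,0],[0.1,0,11,0,0,0,0],[0.1,0,12.8,0,0,0,0],[0.1,0,12.8,0,0,0,0]]]'; python3 -m creep '[[[0,0,0,0,0,0,0.7],[0,0,0,0,0,0,1],[0,0,0,0,0,0,1],[0,0,0,0,0,0,1],[0,0,0,0,0,0,1]]]' 40
```

```text
t: 2.0
position: [0.5435, -0.2731, 0.0777]
ee_rot: [0.978, 0.208, -0.002, -0.001]
force: [0.2, -1.2, 0.3]
opening: 0.0854
grip_force: 0.0
t: 2.62
position: [0.5468, -0.2731, 0.0801]
ee_rot: [0.978, 0.209, 0.001, 0.001]
force: [-0.4, -0.2, 4.9]
opening: 0.0212
grip_force: 39.1
```

```bash
python3 -m creep '[[[0,0,0,0,0,0,1],[0,0,-0.5,0,0,0,1],[0,0,-1,0,0,0,1]]]'; python3 - <<'E'
from h import *
im=manip.get_image("side");s=manip.observe();print(s["position"],s["force"],s["opening"],s["grip_force"])
cv2.imwrite("pics/grasp.png",cv2.resize(im["color"][60:180,190:330,::-1],None,fx=4,fy=4,interpolation=cv2.INTER_CUBIC))
E
```

```text
t: 3.0
position: [0.5453, -0.2723, 0.0884]
ee_rot: [0.978, 0.209, -0.001, -0.001]
force: [0.2, -0.6, -1.6]
opening: 0.0213
grip_force: 39.2
[ 0.54590144 -0.27260217  0.08939187] [ 0.561733   -0.06886422 -1.13988211] 0.021083713459312314 39.1793292760849
```

View pics/grasp.png

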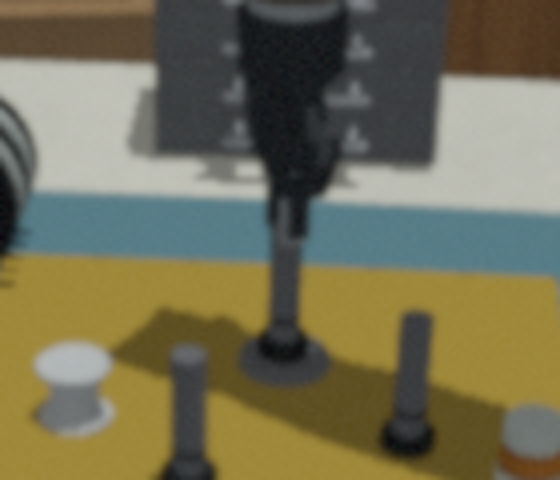

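The wand is gripped and hangs upright about 10 mm above its dish, with its foot at crop (283,345) over the dish at (285,360). The other wands and the spool are undisturbed. Next I lift it high, carry it over, and lower it on the far (+x) side of the knob.

```bash
python3 -m creep '[[[0,0,-5,0,0,0,1],[0,0,-10,0,0,0,1],[0,0,-14,0,0,0,1],[1.5,-2,-14,0,0,0,1],[4.5,-6,-14,0,0,0,1]]]'; python3 -m creep '[[[3,-4,0,0,0,0,1],[6,-8,0,0,0,0,1],[9,-12,0,0,0,0,1],[12,-16,0,0,0,0,1],[14,-18.5,0,0,0,0,1]]]'; python3 -m creep '[[[0.6,-0.6,0,0,0,0,1],[0.6,-0.6,0,0,0,0,1],[0.6,-0.6,0,0,0,0,1]]]';  python3 - <<'E'
from h import *
im=manip.get_image("top");s=manip.observe();print(s["position"],delta([.620,.035,.135]))
ax=np.array([.5558,.1494])
for th in -np.linspace(0,.8,9):
    b=-np.pi/2+np.radians(3)+th+.253
    print(th.round(2),delta([*(ax+.115*np.array([np.cos(b),np.sin(b)])),.135]).round(2))
E
```

```text
t: 3.68
position: [0.5626, -0.2006, 0.2295]
ee_rot: [0.978, 0.207, 0.0, 0.0]
force: [1.5, 0.3, -2.8]
opening: 0.0211
grip_force: 39.5
t: 4.3
position: [0.6148, 0.029, 0.2287]
ee_rot: [0.978, 0.21, -0.0, -0.0]
force: [0.2, -1.0, -1.5]
opening: 0.0211
grip_force: 39.5
t: 4.68
position: [0.6176, 0.033, 0.229]
ee_rot: [0.978, 0.208, -0.0, 0.0]
force: [0.7, -0.5, -1.0]
opening: 0.0211
grip_force: 39.5
[0.6176404  0.03293785 0.22910386] [ 0.30333898 -0.09433657  9.41024183]
-0.0 [-2.21 -1.73  9.41]
-0.1 [-3.35 -1.92  9.41]
-0.2 [-4.46 -2.22  9.41]
-0.3 [-5.53 -2.63  9.41]
-0.4 [-6.56 -3.14  9.41]
-0.5 [-7.53 -3.75  9.41]
-0.6 [-8.44 -4.46  9.41]
-0.7 [-9.27 -5.26  9.41]
-0.8 [-10.01  -6.13   9.41]
```

```bash
python3 -m creep '[[[0,0,5,0,0,0,1],[0,0,9.4,0,0,0,1],[0,0,9.4,0,0,0,1]]]' >/dev/null
python3 -m creep '[[[-1.2,-0.9,0,0,0,0,1],[-2.2,-1.7,0,0,0,0,1],[-2.8,-1.8,0,0,0,0,1],[-3.35,-1.9,0,0,0,0,1],[-3.9,-2.05,0,0,0,0,1]]]' >/dev/null
python3 -m creep '[[[-0.55,-0.15,0,0,0,0,1],[-1.1,-0.35,0,0,0,0,1],[-1.6,-0.6,0,0,0,0,1],[-2.15,-0.85,0,0,0,0,1],[-2.65,-1.1,0,0,0,0,1]]]'
python3 - <<'E'
from h import *
im=manip.get_image("top")
cv2.imwrite("pics/push.png",cv2.resize(im["color"][110:240,155:305,::-1],None,fx=4,fy=4,interpolation=cv2.INTER_CUBIC))
E
```

```text
t: 6.35
position: [0.5448, 0.0364, 0.1351]
ee_rot: [0.978, 0.209, -0.0, -0.0]
force: [-0.3, -0.0, -1.6]
opening: 0.0208
grip_force: 39.5
```

View pics/push.png

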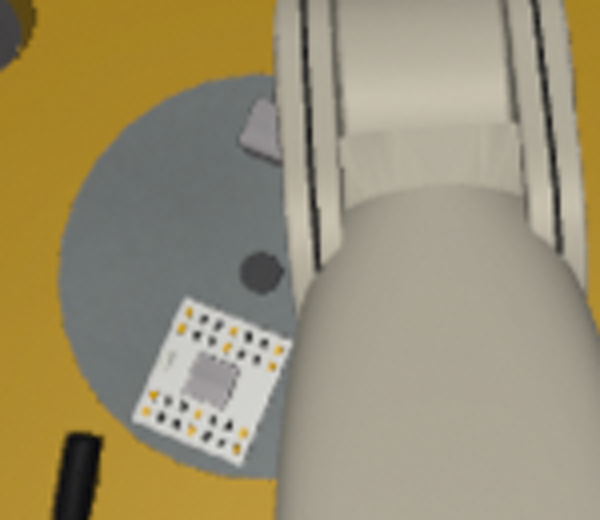

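The disc is at about -0.4 rad: the can has moved to crop (211,380) and the board is clear of the arm. I will push on to about -0.8, let go, and then log the swing with the camera.

```bash
cat > snap.py <<'E'
import sys,json
from h import *
AX=np.array([.5558,.1494]);R0=np.radians(2.9)
def theta(im):
    m=cv2.inRange(im["color"],(175,175,165),(255,255,255))
    g=np.zeros_like(m);c=px(im,[*AX,.054]);cv2.circle(g,tuple(int(round(v)) for v in c),49,255,-1)
    m=cv2.morphologyEx(m&g,cv2.MORPH_CLOSE,np.ones((9,9)))
    n,l,s,ce=cv2.connectedComponentsWithStats(m)
    if n<2:return None
    i=1+np.argmax(s[1:,4]);p=at(im,ce[i],.054)-AX
    a=np.arctan2(-p[1],-p[0])-R0
    return a,np.hypot(*p),int(s[i,4])
if __name__=="__main__":
    for _ in range(int(sys.argv[1])):
        t=manip.observe()["t"];r=theta(manip.get_image("top"))
        if r: open("log.txt","a").write("%.3f %.4f %.4f %d\n"%(t,*r))
E
python3 -m creep '[[[-0.5,-0.3,0,0,0,0,1],[-1,-0.6,0,0,0,0,1],[-1.45,-0.95,0,0,0,0,1],[-1.9,-1.3,0,0,0,0,1],[-2.3,-1.7,0,0,0,0,1]]]' >/dev/null
python3 -m creep '[[[-0.4,-0.4,0,0,0,0,1],[-0.65,-0.65,0,0,0,0,1],[-0.85,-0.9,0,0,0,0,1],[-1.1,-1.2,0,0,0,0,1],[-1.15,-1.3,0,0,0,0,1]]]'
python3 snap.py 1; cat log.txt
```

```text
t: 7.65
position: [0.5012, 0.0498, 0.1351]
ee_rot: [0.978, 0.209, -0.0, -0.0]
force: [0.9, 0.5, -1.4]
opening: 0.0217
grip_force: 39.5
7.650 -0.7463 0.0747 1118
```

```bash
python3 -m creep '[[[0,3,0,0,0,0,1],[0,6,-4,0,0,0,1],[0,9,-9,0,0,0,1],[0,13,-9.5,0,0,0,1],[0,16,-9.5,0,0,0,1]]]'
python3 snap.py 5
for i in 1 2 3 4 5; do python3 -m creep '[[[0,0,0,0,0,0,1],[0,0,0,0,0,0,1],[0,0,0,0,0,0,1],[0,0,0,0,0,0,1],[0,0,0,0,0,0,1]]]' >/dev/null; python3 snap.py 5; done; cat log.txt; python3 - <<'E'
from h import *
im=manip.get_image("top")
cv2.imwrite("pics/swing.png",im["color"][:,:,::-1])
E
```

```text
t: 8.32
position: [0.5682, -0.0979, 0.2315]
ee_rot: [0.978, 0.209, 0.001, 0.001]
force: [0.9, 0.5, -2.1]
opening: 0.0212
grip_force: 39.6
7.650 -0.7463 0.0747 1118
8.325 -0.6423 0.0796 975
8.375 -0.6057 0.0796 975
8.425 -0.5691 0.0794 976
8.475 -0.5271 0.0793 896
8.525 -0.4863 0.0792 896
9.200 0.1806 0.0782 896
9.250 0.2303 0.0783 899
9.300 0.2801 0.0781 902
9.350 0.3244 0.0779 984
9.400 0.3709 0.0780 981
10.075 0.7446 0.0778 971
10.125 0.7547 0.0778 972
10.175 0.7601 0.0778 974
10.225 0.7594 0.0778 973
10.275 0.7570 0.0778 974
10.950 0.4418 0.0779 980
11.000 0.4016 0.0777 994
11.050 0.3588 0.0780 983
11.100 0.3145 0.0778 980
11.150 0.2687 0.0780 893
11.825 -0.3588 0.0791 877
11.875 -0.4043 0.0791 891
11.925 -0.4446 0.0794 894
11.975 -0.4802 0.0792 885
12.025 -0.5158 0.0794 974
12.700 -0.7537 0.0796 968
12.750 -0.7495 0.0798 968
12.800 -0.7452 0.0797 967
12.850 -0.7362 0.0798 968
12.900 -0.7276 0.0797 968
```

View pics/swing.png

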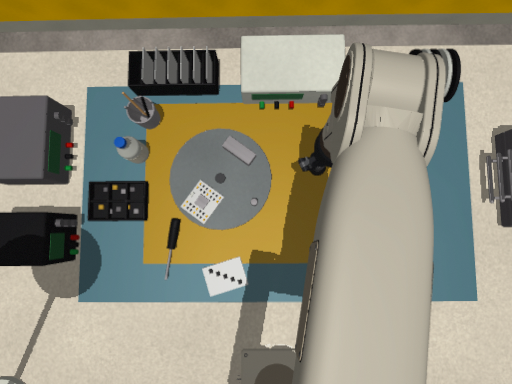

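The board is in clear view with its can at about (203,202). The swing is clean with amplitude about 0.76. Next I fit it and work out the tracking rows.

```bash
cat > plan.py <<'E'
import sys
from h import *
from scipy.optimize import least_squares
D=np.loadtxt("log.txt")[1:];t,a,r=D[:,0],D[:,1],D[:,2]
AX=np.array([.5558,.1494]);R0=np.radians(2.9)
P=AX-np.c_[r*np.cos(a+R0),r*np.sin(a+R0)]
tr=12.
def th(p,t):return p[0]*np.exp(-p[1]*(t-tr))*np.cos(p[2]*(t-tr)+p[3])
def can(p,t):
    b=th(p,t)+p[6];return np.c_[p[4]-.08*np.cos(b),p[5]-.08*np.sin(b)]
f=least_squares(lambda p:(can(p,t)-P).ravel(),[.76,.022,1.26,2.2,*AX,R0])
p=f.x
if __name__=="__main__":
    print(p.round(4),"rms mm",1e3*np.sqrt(np.mean(f.fun**2)),"sd w",np.sqrt(np.linalg.inv(f.jac.T@f.jac)[2,2]*np.mean(f.fun**2)))
    s=manip.observe();t0=s["t"];M=Ro.from_quat([np.sin(1.3605),np.cos(1.3605),0,0]).as_matrix()
    M=Ro.from_quat(s["ee_rot"]).as_matrix();print(t0,s["position"],s["ee_rot"])
    base=100*M.T@s["position"]; n=int(sys.argv[1]);lead=.02
    off=0
    for k in range(n):
        rows=[]
        for i in range(5):
            T=t0+.125*(5*k+i+1);c=can(p,T+lead)[0]
            rows.append((100*M.T@np.array([*c,.160])-base).round(1))
        base=base+rows[-1]
        print(k,round(T,2),"th %.2f"%th(p,T)," ".join("%.1f,%.1f,%.1f"%tuple(x) for x in rows))
E
python3 plan.py 17
```

```text
[0.7325 0.0261 1.274  2.2575 0.5573 0.151  0.0432] rms mm 0.10596603187498196 sd w 0.000744410827737098
13.0 [ 0.5668147  -0.09637858  0.23011252] [ 9.77949173e-01  2.08843040e-01 -3.72016619e-06  8.19104455e-06]
0 13.62 th -0.26 4.7,-29.6,7.0 4.3,-29.2,7.0 3.8,-28.8,7.0 3.3,-28.3,7.0 2.7,-27.6,7.0
1 14.25 th 0.28 -0.4,0.7,0.0 -0.8,1.5,0.0 -1.1,2.3,0.0 -1.3,3.1,0.0 -1.4,4.0,0.0
2 14.88 th 0.64 -0.1,0.7,0.0 -0.0,1.4,0.0 0.0,1.9,0.0 0.1,2.4,0.0 0.2,2.7,0.0
3 15.5 th 0.61 0.1,0.2,0.0 0.1,0.3,0.0 0.1,0.2,0.0 0.0,0.0,0.0 -0.1,-0.3,0.0
4 16.12 th 0.22 -0.1,-0.4,0.0 -0.1,-1.0,0.0 -0.2,-1.6,0.0 -0.1,-2.4,0.0 -0.0,-3.1,0.0
5 16.75 th -0.28 0.1,-0.8,0.0 0.4,-1.6,0.0 0.8,-2.4,0.0 1.2,-3.1,0.0 1.6,-3.7,0.0
6 17.38 th -0.60 0.5,-0.5,0.0 0.9,-0.9,0.0 1.3,-1.2,0.0 1.6,-1.5,0.0 1.8,-1.6,0.0
7 18.0 th -0.56 0.2,-0.1,0.0 0.2,-0.1,0.0 0.1,-0.1,0.0 -0.1,0.0,0.0 -0.4,0.2,0.0
8 18.62 th -0.18 -0.3,0.3,0.0 -0.7,0.7,0.0 -1.2,1.1,0.0 -1.6,1.7,0.0 -2.0,2.3,0.0
9 19.25 th 0.29 -0.4,0.7,0.0 -0.7,1.4,0.0 -0.9,2.1,0.0 -1.1,2.9,0.0 -1.1,3.5,0.0
10 19.88 th 0.57 -0.1,0.7,0.0 -0.0,1.2,0.0 0.0,1.7,0.0 0.1,2.0,0.0 0.1,2.2,0.0
11 20.5 th 0.51 0.0,0.1,0.0 0.0,0.1,0.0 -0.0,0.0,0.0 -0.1,-0.2,0.0 -0.1,-0.6,0.0
12 21.12 th 0.15 -0.0,-0.4,0.0 -0.1,-1.0,0.0 -0.0,-1.6,0.0 0.0,-2.2,0.0 0.2,-2.9,0.0
13 21.75 th -0.29 0.2,-0.7,0.0 0.5,-1.4,0.0 0.8,-2.0,0.0 1.2,-2.6,0.0 1.5,-3.1,0.0
14 22.38 th -0.54 0.4,-0.4,0.0 0.7,-0.8,0.0 1.0,-1.0,0.0 1.3,-1.2,0.0 1.4,-1.3,0.0
15 23.0 th -0.46 0.1,-0.1,0.0 0.0,-0.1,0.0 -0.1,0.0,0.0 -0.3,0.2,0.0 -0.5,0.4,0.0
16 23.62 th -0.11 -0.4,0.3,0.0 -0.7,0.7,0.0 -1.1,1.2,0.0 -1.4,1.7,0.0 -1.8,2.3,0.0
```

```bash
python3 -m creep '[[[0.6,-5.5,0,0,0,0,1],[1.1,-11,0,0,0,0,1],[1.6,-16.6,0,0,0,0,1],[2.2,-22.2,0,0,0,0,1],[2.7,-27.6,0,0,0,0,1]]]'
python3 -m creep '[[[-0.4,0.7,1.4,0,0,0,1],[-0.8,1.5,2.8,0,0,0,1],[-1.1,2.3,4.2,0,0,0,1],[-1.3,3.1,5.6,0,0,0,1],[-1.4,4,7,0,0,0,1]]]'
python3 -m creep '[[[-0.1,0.7,0,0,0,0,1],[0,1.4,0,0,0,0,1],[0,1.9,0,0,0,0,1],[0.1,2.4,0,0,0,0,1],[0.2,2.7,0,0,0,0,1]]]'
python3 - <<'E'
from plan import *
s=manip.observe();c=can(p,s["t"])[0];print(s["t"],s["position"],c,"err",s["position"][:2]-c)
im=manip.get_image("side")
print("can px",px(im,[*c,.06]),"wand foot px",px(im,[*s["position"][:2],s["position"][2]-.075]))
cv2.imwrite("pics/track.png",cv2.resize(im["color"][140:280,180:330,::-1],None,fx=4,fy=4,interpolation=cv2.INTER_CUBIC))
E
python3 plan.py 15
```

```text
t: 13.62
position: [0.4781, 0.1682, 0.2304]
ee_rot: [0.978, 0.209, 0.0, -0.0]
force: [0.5, 0.4, -1.4]
opening: 0.0213
grip_force: 39.7
t: 14.25
position: [0.4825, 0.1231, 0.1591]
ee_rot: [0.978, 0.208, -0.0, -0.0]
force: [-0.1, -0.1, -2.4]
opening: 0.0216
grip_force: 39.8
t: 14.88
position: [0.4955, 0.1004, 0.1604]
ee_rot: [0.978, 0.209, 0.0, -0.0]
force: [0.5, 0.0, -1.7]
opening: 0.0213
grip_force: 39.8
14.875 [0.49552146 0.1004092  0.16037321] [0.49504525 0.10077048] err [ 0.00047622 -0.00036127]
can px [275.60909731 215.67936024] wand foot px [275.94636978 206.93740347]
[0.7325 0.0261 1.274  2.2575 0.5573 0.151  0.0432] rms mm 0.10596603187498196 sd w 0.000744410827737098
14.925 [0.49570335 0.10023076 0.16030847] [9.77970184e-01 2.08744307e-01 3.45837700e-04 1.20496345e-04]
0 15.55 th 0.59 0.0,0.2,0.0 0.0,0.2,0.0 0.0,0.1,0.0 -0.1,-0.1,0.0 -0.1,-0.5,0.0
1 16.18 th 0.18 -0.1,-0.5,0.0 -0.2,-1.1,0.0 -0.2,-1.8,0.0 -0.2,-2.5,0.0 -0.0,-3.3,0.0
2 16.8 th -0.32 0.2,-0.8,0.0 0.5,-1.6,0.0 0.9,-2.3,0.0 1.3,-3.0,0.0 1.7,-3.5,0.0
3 17.43 th -0.61 0.5,-0.5,0.0 0.9,-0.9,0.0 1.3,-1.2,0.0 1.6,-1.4,
[... 213 characters left out ...]
,1.4,0.0 -0.8,2.2,0.0 -0.9,2.9,0.0 -1.0,3.5,0.0
7 19.93 th 0.58 0.0,0.6,0.0 0.0,1.1,0.0 0.1,1.6,0.0 0.1,1.8,0.0 0.2,2.0,0.0
8 20.55 th 0.49 -0.0,0.1,0.0 -0.0,0.0,0.0 -0.1,-0.1,0.0 -0.1,-0.4,0.0 -0.2,-0.8,0.0
9 21.18 th 0.11 0.0,-0.5,0.0 0.0,-1.0,0.0 0.0,-1.7,0.0 0.1,-2.4,0.0 0.3,-3.0,0.0
10 21.8 th -0.32 0.3,-0.7,0.0 0.5,-1.4,0.0 0.9,-2.0,0.0 1.3,-2.6,0.0 1.6,-3.0,0.0
11 22.43 th -0.55 0.4,-0.4,0.0 0.7,-0.7,0.0 1.0,-1.0,0.0 1.2,-1.1,0.0 1.3,-1.2,0.0
12 23.05 th -0.44 0.0,-0.0,0.0 -0.0,0.0,0.0 -0.2,0.1,0.0 -0.4,0.3,0.0 -0.7,0.6,0.0
13 23.68 th -0.08 -0.3,0.3,0.0 -0.7,0.7,0.0 -1.1,1.2,0.0 -1.4,1.8,0.0 -1.7,2.4,0.0
14 24.3 th 0.32 -0.3,0.6,0.0 -0.5,1.2,0.0 -0.7,1.9,0.0 -0.7,2.5,0.0 -0.8,3.0,0.0
```

View pics/track.png

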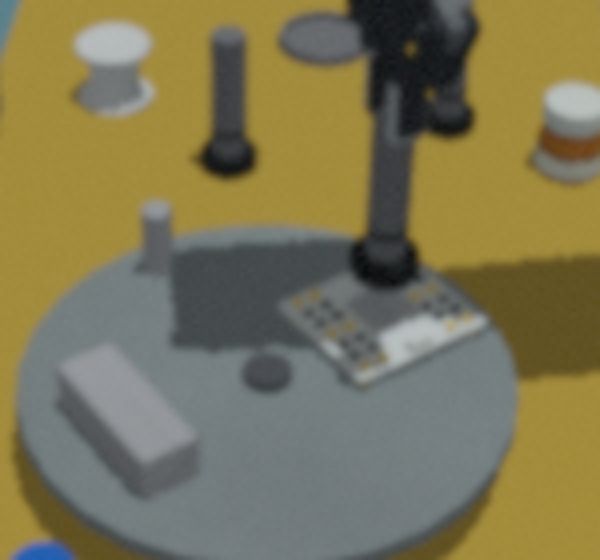

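The wand head at crop (383,270) is centred about 25 mm over the can at (383,305), as predicted. I go on tracking with the planned rows.

```bash
exec 3>&1; 
python3 -m creep '[[[0,0.2,0,0,0,0,1],[0,0.2,0,0,0,0,1],[0,0.1,0,0,0,0,1],[-0.1,-0.1,0,0,0,0,1],[-0.1,-0.5,0,0,0,0,1]]]' >/dev/null
python3 -m creep '[[[-0.1,-0.5,0,0,0,0,1],[-0.2,-1.1,0,0,0,0,1],[-0.2,-1.8,0,0,0,0,1],[-0.2,-2.5,0,0,0,0,1],[0,-3.3,0,0,0,0,1]]]' >/dev/null
python3 -m creep '[[[0.2,-0.8,0,0,0,0,1],[0.5,-1.6,0,0,0,0,1],[0.9,-2.3,0,0,0,0,1],[1.3,-3.0,0,0,0,0,1],[1.7,-3.5,0,0,0,0,1]]]' >/dev/null
python3 -m creep '[[[0.5,-0.5,0,0,0,0,1],[0.9,-0.9,0,0,0,0,1],[1.3,-1.2,0,0,0,0,1],[1.6,-1.4,0,0,0,0,1],[1.7,-1.5,0,0,0,0,1]]]' >/dev/null
python3 -m creep '[[[0.1,-0.1,0,0,0,0,1],[0.1,-0.1,0,0,0,0,1],[0,0,0,0,0,0,1],[-0.2,0.2,0,0,0,0,1],[-0.5,0.4,0,0,0,0,1]]]' >/dev/null
python3 - <<'E'
from plan import *
s=manip.observe();c=can(p,s["t"])[0];print(s["t"],s["position"],"err",s["position"][:2]-c)
im=manip.get_image("side");C=np.array(c)
# board outline corners predicted vs. white pixels
b=th(p,s["t"])+p[6];u=-np.array([np.cos(b),np.sin(b)]);v=np.array([-u[1],u[0]])
q=np.array([px(im,[*(C+u*i*.045+v*j*.04),.054]) for i,j in((1,1),(1,-1),(-1,-1),(-1,1))])
g=np.zeros(im["color"].shape[:2],np.uint8);cv2.fillPoly(g,[q.round().astype(int)],255)
sat=cv2.cvtColor(im["color"],cv2.COLOR_RGB2HSV);w=((sat[...,2]>150)&(sat[...,1]<40)).astype(np.uint8)
big=cv2.dilate(g,np.ones((25,25)))
print("white in board",(w[g>0]).mean(),"in ring",(w[(big>0)&(g==0)]).mean(), "corners",q.round(0).tolist())
ys,xs=np.nonzero(w*(big>0));print("bbox white",xs.min(),xs.max(),ys.min(),ys.max())
E
python3 plan.py 10 | tail -10
```

```text
18.05 [0.48627677 0.18835522 0.16013394] err [-0.00058701 -0.00048217]
white in board 0.2681034482758621 in ring 0.0 corners [[306.0, 241.0], [288.0, 264.0], [251.0, 247.0], [270.0, 226.0]]
bbox white 279 304 240 263
0 18.73 th -0.10 -0.5,0.5,0.0 -0.9,0.9,0.0 -1.3,1.4,0.0 -1.8,2.0,0.0 -2.1,2.7,0.0
1 19.35 th 0.35 -0.4,0.7,0.0 -0.6,1.4,0.0 -0.8,2.2,0.0 -0.9,2.9,0.0 -0.9,3.5,0.0
2 19.98 th 0.59 0.0,0.6,0.0 0.1,1.0,0.0 0.1,1.4,0.0 0.2,1.6,0.0 0.2,1.8,0.0
3 20.6 th 0.47 -0.0,-0.0,0.0 -0.0,-0.1,0.0 -0.1,-0.3,0.0 -0.1,-0.6,0.0 -0.2,-1.1,0.0
4 21.23 th 0.07 0.0,-0.5,0.0 0.0,-1.1,0.0 0.1,-1.7,0.0 0.2,-2.4,0.0 0.4,-3.1,0.0
5 21.85 th -0.35 0.3,-0.7,0.0 0.6,-1.3,0.0 0.9,-1.9,0.0 1.3,-2.5,0.0 1.7,-2.9,0.0
6 22.48 th -0.55 0.4,-0.4,0.0 0.7,-0.6,0.0 0.9,-0.8,0.0 1.1,-1.0,0.0 1.1,-1.0,0.0
7 23.1 th -0.42 0.0,-0.0,0.0 -0.1,0.1,0.0 -0.3,0.2,0.0 -0.5,0.4,0.0 -0.8,0.7,0.0
8 23.73 th -0.05 -0.4,0.4,0.0 -0.7,0.8,0.0 -1.1,1.3,0.0 -1.4,1.9,0.0 -1.7,2.5,0.0
9 24.35 th 0.35 -0.3,0.7,0.0 -0.5,1.3,0.0 -0.6,1.9,0.0 -0.7,2.5,0.0 -0.7,3.0,0.0
```

The white pixels stay within the predicted board outline, so the prediction holds.

```bash

python3 -m creep '[[[-0.5,0.5,0,0,0,0,1],[-0.9,0.9,0,0,0,0,1],[-1.3,1.4,0,0,0,0,1],[-1.8,2.0,0,0,0,0,1],[-2.1,2.7,0,0,0,0,1]]]' >/dev/null
python3 -m creep '[[[-0.4,0.7,0,0,0,0,1],[-0.6,1.4,0,0,0,0,1],[-0.8,2.2,0,0,0,0,1],[-0.9,2.9,0,0,0,0,1],[-0.9,3.5,0,0,0,0,1]]]' >/dev/null
python3 -m creep '[[[0,0.6,0,0,0,0,1],[0.1,1.0,0,0,0,0,1],[0.1,1.4,0,0,0,0,1],[0.2,1.6,0,0,0,0,1],[0.2,1.8,0,0,0,0,1]]]' >/dev/null
python3 -m creep '[[[0,0,0,0,0,0,1],[0,-0.1,0,0,0,0,1],[-0.1,-0.3,0,0,0,0,1],[-0.1,-0.6,0,0,0,0,1],[-0.2,-1.1,0,0,0,0,1]]]' >/dev/null
python3 -m creep '[[[0,-0.5,0,0,0,0,1],[0,-1.1,0,0,0,0,1],[0.1,-1.7,0,0,0,0,1],[0.2,-2.4,0,0,0,0,1],[0.4,-3.1,0,0,0,0,1]]]'
python3 -m creep '[[[0.3,-0.7,0,0,0,0,1],[0.6,-1.3,0,0,0,0,1],[0.9,-1.9,0,0,0,0,1],[1.3,-2.5,0,0,0,0,1],[1.7,-2.9,0,0,0,0,1]]]' >/dev/null
python3 -m creep '[[[0.4,-0.4,0,0,0,0,1],[0.7,-0.6,0,0,0,0,1],[0.9,-0.8,0,0,0,0,1],[1.1,-1.0,0,0,0,0,1],[1.1,-1.0,0,0,0,0,1]]]' >/dev/null
python3 -m creep '[[[0,0,0,0,0,0,1],[-0.1,0.1,0,0,0,0,1],[-0.3,0.2,0,0,0,0,1],[-0.5,0.4,0,0,0,0,1],[-0.8,0.7,0,0,0,0,1]]]' >/dev/null
python3 -m creep '[[[-0.4,0.4,0,0,0,0,1],[-0.7,0.8,0,0,0,0,1],[-1.1,1.3,0,0,0,0,1],[-1.4,1.9,0,0,0,0,1],[-1.7,2.5,0,0,0,0,1]]]' >/dev/null
python3 -m creep '[[[-0.3,0.7,0,0,0,0,1],[-0.5,1.3,0,0,0,0,1],[-0.6,1.9,0,0,0,0,1],[-0.7,2.5,0,0,0,0,1],[-0.7,3.0,0,0,0,0,1]]]' >/dev/null
python3 - <<'E'
from plan import *
s=manip.observe();c=can(p,s["t"])[0];print(s["t"],s["position"],"err",s["position"][:2]-c)
E
python3 -m creep '[[[0,0,-5,0,0,0,1],[0,0,-7.5,0,0,0,1],[-0.5,5,-7.5,0,0,0,1],[-1,10,-7.5,0,0,0,1],[-1.5,15,-7.5,0,0,0,1]]]'
python3 -m creep '[[[0,5,0,0,0,0,1],[0,10,0,0,0,0,1],[0,13,0,0,0,0,1],[0,14,0,0,0,0,1],[0,14,0,0,0,0,1]]]'
wc -l log.txt; python3 snap.py 4; tail -4 log.txt
python3 - <<'E'
from plan import *
for l in np.loadtxt("log.txt")[-4:]: print(l, th(p,l[0]))
print(delta([.5455,-.2725,.09]))
E
```

```text
t: 21.22
position: [0.4781, 0.1439, 0.1601]
ee_rot: [0.978, 0.209, 0.0, -0.0]
force: [-0.8, -0.1, -2.2]
opening: 0.0211
grip_force: 39.8
24.35 [0.48403707 0.12032163 0.16010444] err [ 0.00069853 -0.00024164]
t: 24.98
position: [0.532, -0.0236, 0.2353]
ee_rot: [0.978, 0.209, 0.0, -0.0]
force: [0.1, 0.4, -1.0]
opening: 0.021
grip_force: 39.8
t: 25.6
position: [0.5886, -0.1502, 0.2347]
ee_rot: [0.978, 0.209, -0.0, -0.0]
force: [-0.3, 0.4, -0.8]
opening: 0.0208
grip_force: 39.8
31 log.txt
25.600 0.3640 0.0776 993
25.650 0.3434 0.0777 991
25.700 0.3191 0.0778 993
25.750 0.2941 0.0778 990
[2.56e+01 3.64e-01 7.76e-02 9.93e+02] 0.3844070545498606
[2.565e+01 3.434e-01 7.770e-02 9.910e+02] 0.36191079422481903
[2.570e+01 3.191e-01 7.780e-02 9.930e+02] 0.33801062913074537
[2.575e+01 2.941e-01 7.780e-02 9.900e+02] 0.31280696848828027
[-8.99055265  9.52097959 14.53963584]
```

The disc's phase after tracking matches the prediction to about 0.02 rad, so the wand stayed on the can for about 10 s. Next I return the wand to its dish.

```bash
python3 -m creep '[[[-4,4.2,0,0,0,0,1],[-7.5,8,0,0,0,0,1],[-9,9.5,0,0,0,0,1],[-9,9.5,0,0,0,0,1],[-9,9.5,0,0,0,0,1]]]'; python3 -m creep '[[[0,0,0,0,0,0,1],[0,0,0,0,0,0,1]]]' >/dev/null; python3 - <<'E'
from h import *
P=[]
for _ in range(4):
    P.append(manip.observe()["position"]);manip.get_image("top")
print(np.mean(P,0),delta([.544,-.272,.081]))
E
```

```text
t: 26.42
position: [0.5458, -0.2722, 0.2353]
ee_rot: [0.978, 0.21, 0.0, -0.0]
force: [-0.0, -0.2, -1.7]
opening: 0.0212
grip_force: 39.8
[ 0.5456928  -0.27279076  0.23511916] [-0.0861885  -0.17320235 15.40877174]
```

```bash
python3 -m creep '[[[-0.1,-0.1,4,0,0,0,1],[-0.1,-0.1,8,0,0,0,1],[-0.1,-0.1,12,0,0,0,1],[-0.1,-0.1,14,0,0,0,1],[-0.1,-0.1,14.8,0,0,0,1]]]';  python3 -m creep '[[[0,0,0.3,0,0,0,1],[0,0,0.6,0,0,0,1],[0,0,0.7,0,0,0,1],[0,0,0.7,0,0,0,1]]]'
```

```text
t: 27.5
position: [0.5431, -0.2726, 0.0855]
ee_rot: [0.978, 0.209, -0.001, -0.001]
force: [-0.1, -0.3, -1.7]
opening: 0.0211
grip_force: 39.8
t: 28.0
position: [0.5443, -0.2732, 0.0806]
ee_rot: [0.978, 0.209, 0.0, 0.0]
force: [0.1, 0.2, -1.3]
opening: 0.021
grip_force: 39.8
```

```bash
python3 -m creep '[[[0,0,0.1,0,0,0,1],[0,0,0.15,0,0,0,1],[0,0,0.15,0,0,0,1]]]'; python3 -m creep '[[[0,0,0,0,0,0,1],[0,0,0,0,0,0,1]]]'
```

```text
t: 28.38
position: [0.545, -0.2737, 0.08]
ee_rot: [0.978, 0.209, 0.001, 0.001]
force: [-0.9, -0.2, 4.4]
opening: 0.0211
grip_force: 40.5
t: 28.62
position: [0.545, -0.2737, 0.0801]
ee_rot: [0.978, 0.209, 0.001, 0.001]
force: [-0.4, -0.4, 4.4]
opening: 0.021
grip_force: 40.5
```

The force has gone to +4.4 N, so the wand stands on the dish floor. I open the fingers, rise straight up and check.

```bash
python3 -m creep '[[[0,0,-0.05,0,0,0,0.7],[0,0,-0.05,0,0,0,0.4],[0,0,-0.05,0,0,0,0],[0,0,-0.05,0,0,0,0],[0,0,-0.05,0,0,0,0]]]'; python3 -m creep '[[[0,0,-1,0,0,0,0],[0,0,-3,0,0,0,0],[0,0,-6,0,0,0,0],[0,0,-10,0,0,0,0],[0,0,-14,0,0,0,0]]]'; python3 -m creep '[[[-5,0,0,0,0,0,0],[-11,0,0,0,0,0,0],[-17,0,0,0,0,0,0],[-22,0,0,0,0,0,0],[-22,0,0,0,0,0,0]]]' 
python3 - <<'E'
from h import *
a=manip.get_image("top");b=manip.get_image("side")
f=lambda c:cv2.resize(c,None,fx=4,fy=4,interpolation=cv2.INTER_CUBIC)
cv2.imwrite("pics/final.png",np.hstack([f(a["color"][125:245,310:410,::-1]),f(b["color"][90:210,215:315,::-1])]))
for n,im in(("top",a),("side",b)):print(n,"foot",px(im,[.543,-.2717,.018]),"top",px(im,[.543,-.2717,.11]))
E
```

```text
t: 29.25
position: [0.544, -0.273, 0.079]
ee_rot: [0.978, 0.209, -0.0, -0.0]
force: [0.1, -0.9, 1.1]
opening: 0.0856
grip_force: 0.0
t: 29.88
position: [0.544, -0.2731, 0.2211]
ee_rot: [0.978, 0.209, 0.0, 0.0]
force: [0.1, -0.9, -0.1]
opening: 0.0859
grip_force: 0.0
t: 30.5
position: [0.3406, -0.3642, 0.2204]
ee_rot: [0.978, 0.206, 0.0, 0.001]
force: [-0.1, 0.7, -0.4]
opening: 0.0856
grip_force: 0.0
top foot [372.85841865 183.16319741] top [383.60972071 178.95722991]
side foot [261.19777838 146.03888583] top [262.09000037 118.82845225]
```

View pics/final.png

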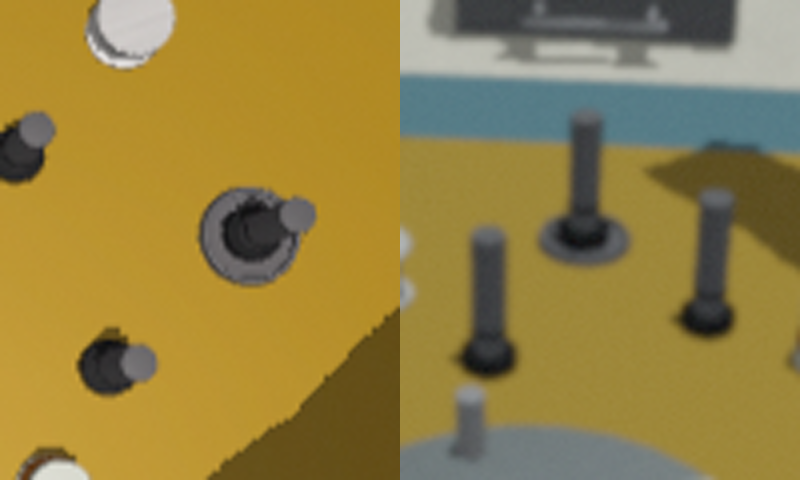

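The wand stands upright in its dish: head at crop (251,230) in the dish at (249,236), handle top at (297,214) as predicted. The neighbouring things are in place, so I hand the job in.

```bash
python3 -m creep '[[[0,0,0,0,0,0,0],[0,0,0,0,0,0,0],[0,0,0,0,0,0,0]]]' >/dev/null; python3 -c "
from plant import manip
print(manip.hand_in())"
```

```text
the job is handed in; nothing more can be done
None
```

I pushed the disc about 0.75 rad aside and let it swing, kept the wand over the can for about 10 s by prediction and spot checks, stood it back upright in its dish, and handed in at about 31 s; no verdict came back.

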